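# Hang the red piece bin on the slat rack

### The arm

A 6-joint arm with a two-finger parallel gripper is mounted at the origin on the work surface. World frame = base frame: x ahead of the robot, y to its left, z up, the work surface at z = 0. Lengths are in mm, angles in rad, forces in N, time in s.
With the tool pointing down it reaches from about 350 to 775 mm from the base axis. Payload 7.3 kg.
Tool frame: the origin (TCP) lies at the centre of the arm's flange, where the gripper is bolted on; the fingertips stand 178 mm ahead of it and the grasp point (between the pads) lies 159 mm ahead of it; z points along the fingers, y is the direction in which the jaws open and shut (so a half turn about z gives the same grasp; the last joint's range is limited). The gripper opens to 92 mm and grips with 3 to 60 N. Pads are 19 mm wide; open, the fingers measure 130 mm over their backs; the gripper's body (75 mm by 190 mm) begins 47 mm behind the grasp point.
Start: joints at [1.111, 0.342, 1.524, -0, 1.275, -0.146], TCP at [162.033, 499.373, 404.741] pointing down, gripper open.
Joint ranges: [-2.53, 2.53], [-0.77, 2.02], [0.04, 2.7], [-1, 4.14], [0.28, 2.66], [-3.11, 3.11]. Speed limits (rad/s): [2.57, 2.57, 3.14, 3.14, 3.14, 3.14].

### API

Orientations are given as [roll, pitch, yaw] about the fixed x, y, z axes, in that order (R = Rz(yaw) Ry(pitch) Rx(roll)).
In Python, from plant import get_obs, capture, close_job gives the robot as it stands. The module is installed in compiled form; this text tells all that it offers.
- The arm moves only by the shell command python3 -m pendant 'ROWS'. ROWS is JSON, a list of rows, each a list of 3 entries, a list of its own where there are three numbers: the shift along the tool's x, y, z in m, then the turn, a rotation vector about the tool's x, y, z in rad, then the finger opening in m, from 0 to 0.0918. In form: [[[tx, ty, tz], [wx, wy, wz], fingers], ...]. A call has 1 to 10 rows; each row is the pose to reach, as a shift and turn from the pose commanded when the call began, along the tool's axes at that moment; what a row does not reach only later rows make up. A row lasts 1/12 s, in which the tool goes at most 41.7 mm and 7.16 degrees, less where a joint would pass 70% of its speed; a pose out of reach is approached as far as the arm can. A call with a gripper value outside its range is refused whole. The fingers move at their own pace and stop on an object; the grip force is fixed at half the most. Time passes only in rows, so rows that repeat a pose let the fingers close. It gives the time, the measured TCP pose, the force and the opening at its end, in the units of the state.
- get_obs(): the state, without advancing time (a new reading comes with each control period).
- capture(name): name is "side" or "top"; returns a dict with "color" (480x640x3 uint8, red, green, blue), "mtx" (3x3 intrinsics, pixels), "rvec" (rotation vector, rad) and "tvec" (3), from world to camera coordinates, as OpenCV has them. Camera axes: x right, y down, z forward; pixel columns grow to the right and rows downward; lengths in mm; the calibration is good to about 2 mm. A picture is of the moment at which its call begins. There is no depth.
- close_job(): hands the job in, once; it reports no verdict.
The state is a dict: "time": time; "joint_positions": joint angles; "dq": joint speeds; "tau": joint torques, N m; "tool_pos": TCP position; "tcp_rot": TCP orientation; "contact_force": force on the tool from outside, world axes, zero at the start; "moment": the same for the moment, N m; "grip_width": finger opening in mm.
Only numpy, scipy, OpenCV 4.12 (cv2) and the standard library are available. Lean on these libraries where they do the work, as an engineer would, in place of code of your own. Each camera call takes 0.05 s, during which the arm holds its last target. There are 200 camera calls.

### The job

Hang the red tin piece bin on the little wooden slat rack: lift it, tilt its front end up so that the metal lip on its back goes through the gap between the two slats, then swing the front down until the bin hangs level by itself from the lower slat, hooked behind the upper one, and let go. Leave the green bin where it stands.

Things in the scene. Friction and masses are not known exactly. Their poses are not given: they have to be found in the camera images.
- red_center (a point): Centre of the loose red open tin bin, half-way up: 110 long (x) by 56 wide (y) by 60 high, walls 3, 0.11-0.22 kg, upright on the table at first. +x: its back with the metal lip; -x: its plain front end. Grip from above across the 56 width, outside both side walls, about 25 towards the front from this point and 8 above it: that keeps the hand clear of the rack when the bin is tilted.
- red_lip (a point): Tip of the red bin's lip, at (95, 0, 53) from red_center, in the bin's axes. A flat tongue 4 thick, 40 wide, underside 22 above red_center, runs from the back (x 55) to x 70.5; from there the lip, 4 thick, rises 38 at 50 degrees away from the bin. Low on the back a rubber bumper sticks out to x 62. Tilted 35 degrees, front up, the lip is nearly level; pivot about the tongue's end.
- groove (a point): Fixed rack: middle of the lower slat's front top edge, 90 above the table; x into the rack, y along the slats, z up. Lower slat: x 0 to 10, 70 high, metal-capped. Upper slat: x 14.5 to 22.5, z 26 to 44; open gap 26 between. 262 long between end posts (tops z 50); open behind. Hung home: tongue on the lower slat, its end at x 5 to 8.5, lip behind the upper slat, red_center at x -62, z -22.
- green_center (a point): Centre of the loose green bin, same shape and size as the red one, half-way up, 30 above the table. To be left alone.

How it is judged:
By the outcome, as a careful person would: the job done as asked, in the order asked, and still so for the second after the job is handed in, with the robot touching nothing.
It also fails if it takes over 40 s, if anything falls off the work surface, if the arm or the gripper's body presses on something with over 40 N, if the wrist force passes 120 N, or if a joint passes its speed limit or range.

## Working session

There is one attempt and no reset: what is moved stays moved. The work goes in short steps, Python scripts to look and compute and a shell command to move; the robot and the scene stay as the last step left them, time stands still between calls to the robot, and variables do not carry over. Pictures are saved under pics/ and viewed, about 8 in all and at most 12, crops included, and the job is handed in when it is done.

```bash
mkdir -p pics; python3 - <<'E'
from plant import *
import cv2
o=get_obs();print(o)
for n in("top","side"):
    c=capture(n);cv2.imwrite(f"pics/{n}0.png",c["color"][:,:,::-1]);print(n,c["mtx"].tolist(),c["rvec"],c["tvec"])
E
```

```text
{'time': 0.0, 'joint_positions': array([ 1.11100993e+00,  3.42708055e-01,  1.52503594e+00, -1.03117943e-06,
        1.27540410e+00, -1.46004359e-01]), 'dq': array([-1.19425429e-03, -6.75718372e-05,  1.79194646e-03, -4.89580668e-04,
        1.91447556e-04, -1.31048521e-03]), 'tau': array([ 1.07210446e-03, -4.31241131e+01, -2.44225788e+01,  7.18824542e-02,
        5.58572123e-02, -1.28434071e-04]), 'tool_pos': array([161.9619798 , 499.24125786, 404.04576304]), 'tcp_rot': array([-3.14005362e+00, -2.25319093e-04,  2.82781074e+00]), 'contact_force': array([ 0.55357638, -0.18497458,  0.52671153]), 'moment': array([ 0.02112664, -0.0392449 ,  0.00233816]), 'grip_width': 91.83105339595659}
top [[592.5975607925334, 0.0, 320.5728487012862], [0.0, 592.5975607925334, 242.50510786215926], [0.0, 0.0, 1.0]] [ 2.14739148 -2.17531509  0.11835448] [  17.89621746  552.12822748 1154.15351728]
side [[536.5243259460773, 0.0, 315.2099782420519], [0.0, 536.5243259460773, 237.20593224223882], [0.0, 0.0, 1.0]] [ 2.28360917 -0.88152638  0.32028377] [-398.2702545   315.63205318  687.52315414]
```

View pics/top0.png

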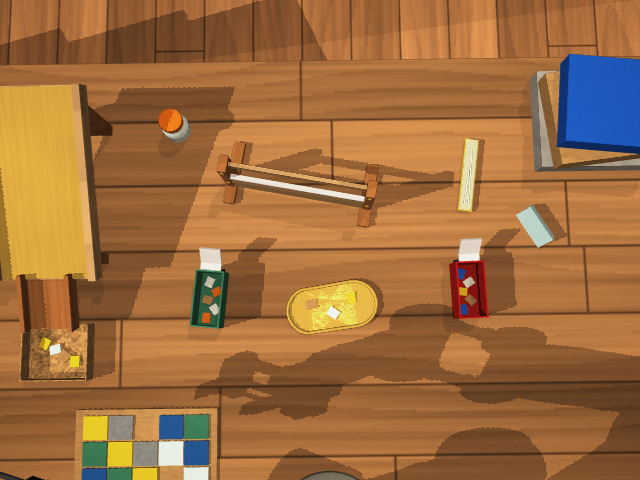

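View pics/side0.png

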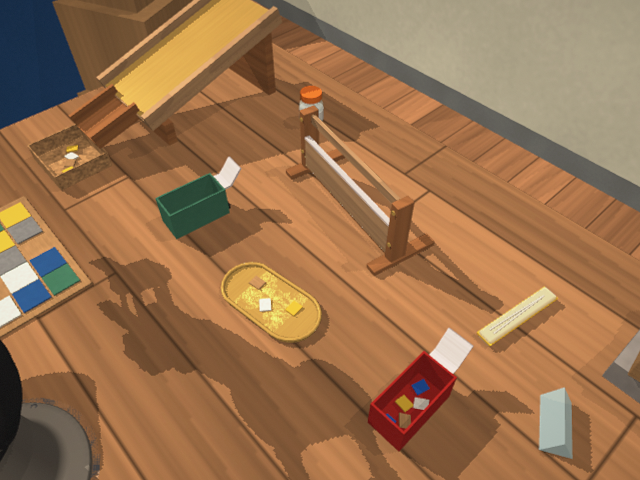

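```bash
python3 - <<'E'
import cv2,numpy as np
t=cv2.imread("pics/top0.png");s=cv2.imread("pics/side0.png")
def cr(i,x,y,w,h,k):return cv2.resize(i[y:y+h,x:x+w],None,fx=k,fy=k,interpolation=cv2.INTER_CUBIC)
a=cr(t,440,230,60,100,5)   #300x500
b=cr(s,360,320,120,135,4)  #480x540
out=np.zeros((540,790,3),np.uint8);out[:500,:300]=a;out[:540,305:785]=b
cv2.imwrite("pics/bin.png",out)
a=cr(t,210,140,180,90,4) #720x360
b=cr(s,285,95,150,180,3) 
cv2.imwrite("pics/rackt.png",a);cv2.imwrite("pics/racks.png",b)
E
```

```text
(no output)
```

View pics/bin.png

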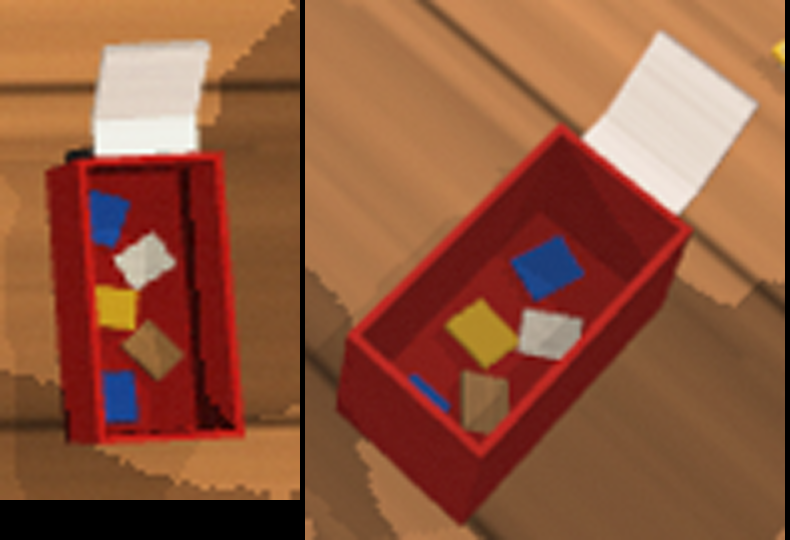

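View pics/rackt.png

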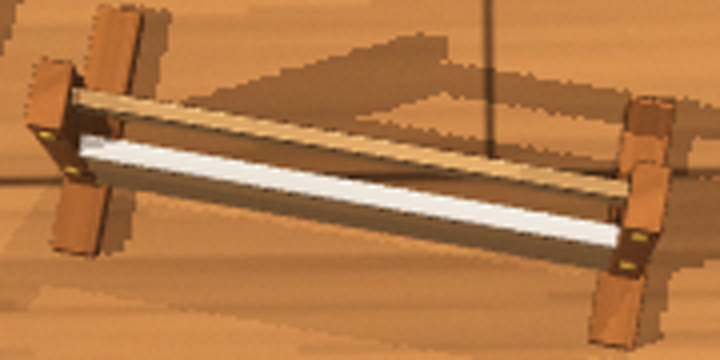

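View pics/racks.png

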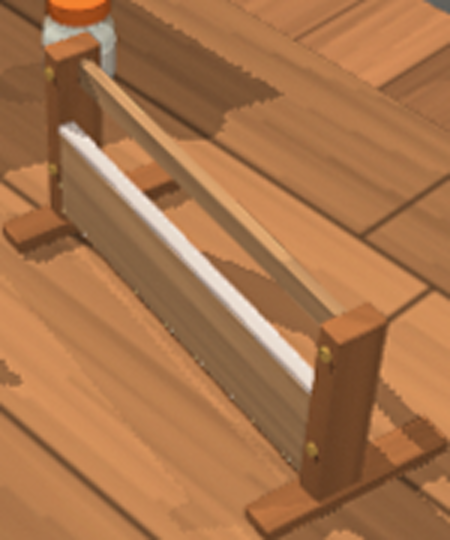

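```bash
cat >h.py <<'E'
import cv2,numpy as np
from scipy.spatial.transform import Rotation as R
K={"top":(592.5976,320.5728,242.5051,[2.14739148,-2.17531509,0.11835448],[17.89621746,552.12822748,1154.15351728]),
"side":(536.5243,315.21,237.2059,[2.28360917,-0.88152638,0.32028377],[-398.2702545,315.63205318,687.52315414])}
def ray(n,p):
    f,cx,cy,r,t=K[n];M=R.from_rotvec(r).as_matrix()
    return -M.T@np.array(t), M.T@np.array([(p[0]-cx)/f,(p[1]-cy)/f,1])
def onz(n,p,z):
    o,d=ray(n,p);return o+d*(z-o[2])/d[2]
def tri(a,b):
    o1,d1=ray("top",a);o2,d2=ray("side",b)
    s=np.linalg.lstsq(np.c_[d1,-d2],o2-o1,rcond=None)[0]
    p,q=o1+d1*s[0],o2+d2*s[1];return (p+q)/2,np.linalg.norm(p-q)
def proj(n,X):
    f,cx,cy,r,t=K[n];c=R.from_rotvec(r).apply(X)+t
    return np.c_[f*c[:,0]/c[:,2]+cx,f*c[:,1]/c[:,2]+cy]
E
python3 - <<'E'
from h import *
np.set_printoptions(precision=1,suppress=True)
T=lambda x,y:(x/5+440-.4,y/5+230-.4);S=lambda x,y:((x-305)/4+360-.4,y/4+320-.4)
tp=[(80,163),(223,154),(243,437),(100,443)];sp=[(560,126),(690,232),(480,455),(350,335)]
C=[]
for a,b in zip(tp,sp):
    p=onz("top",T(*a),60);q=onz("side",S(*b),60);print(p,q,tri(T(*a),S(*b)));C.append((p+q)/2)
C=np.array(C);print("ctr",C.mean(0));ax=(C[0]+C[1]-C[2]-C[3])/2;print("len",np.linalg.norm(ax),"yaw",np.arctan2(ax[1],ax[0]))
ay=(C[0]+C[3]-C[1]-C[2])/2;print("wid",np.linalg.norm(ay),np.arctan2(-ay[0],ay[1]))
T=lambda x,y:(x/4+210-.4,y/4+140-.4);S=lambda x,y:(x/3+285-.4,y/3+95-.4)
print("front edge")
for a,b in [((80,157),(62,135)),((617,246),(312,392))]: print(onz("top",T(*a),90),onz("side",S(*b),90),tri(T(*a),S(*b)))
print("back")
for a in [(80,136),(617,227)]: print(onz("top",T(*a),90))
for n in K:print(n,ray(n,(0,0))[0])
E
```

```text
[ 507.1 -251.1   60. ] [ 510.2 -252.5   60. ] (array([ 508.2, -251.9,   61.3]), np.float64(3.1586241073062347))
[ 509.9 -306.7   60. ] [ 511.7 -307.4   60. ] (array([ 510.4, -307.1,   61.1]), np.float64(1.7551789611074022))
[ 400.7 -309.6   60. ] [ 404.1 -310.6   60. ] (array([ 401.9, -310.1,   62.3]), np.float64(3.1451300477549062))
[ 399.1 -254.6   60. ] [ 402.3 -256.4   60. ] (array([ 400.5, -255.6,   60.8]), np.float64(3.5556654808652675))
ctr [ 455.6 -281.1   60. ]
len 108.20895596692576 yaw 0.031213184390727476
wid 54.959295302379005 0.035236832216718174
front edge
[671.3 184.2  90. ] [670.8 175.8  90. ] (array([674.8, 184.1,  82.6]), np.float64(4.49894717268995))
[624.4 -73.3  90. ] [625.8 -76.5  90. ] (array([625.9, -74.5,  88. ]), np.float64(3.1213882604222114))
back
[681.6 184.2  90. ]
[633.6 -73.5  90. ]
top [ 418.5    7.2 1209.2]
side [ 156.1 -431.1  721.6]
```

```bash
cat >>h.py <<'E'
RACK=np.array([648.5,54.5,90.]);RYAW=-0.180
def pose():
    from plant import get_obs
    o=get_obs();return np.array(o["tool_pos"]),R.from_euler("xyz",o["tcp_rot"]),o
def binrot(yaw,tilt): return R.from_euler("z",yaw)*R.from_euler("y",tilt)
TOOLINBIN=R.from_euler("xyz",[np.pi,0,np.pi])   # tool x = -bin x, tool y = bin y, tool z = -bin z
def goto(grasp,yaw,tilt=0,mid=None):
    "print shift (m) and rotvec in tool axes that bring the grasp point to world 'grasp'"
    p,q,o=pose();Q=binrot(yaw,tilt)*TOOLINBIN
    tcp=np.array(grasp)-Q.apply([0,0,159.])
    f=lambda X:np.round(q.inv().apply(X-p)/1000,4).tolist()
    print("tcp",tcp.round(1),"shift",f(tcp),"rot",np.round((q.inv()*Q).as_rotvec(),4).tolist())
E
python3 - <<'E'
from h import *
c=np.array([455.6,-281.1,30]);u=binrot(.033,0)
g=c+u.apply([-25,0,8]);print(g)
goto([430,120,245],.033)
goto(g+[0,0,90],.033); goto(g,.033)
E
```

```text
[ 430.61361126 -281.92485027   38.        ]
tcp [430. 120. 404.] shift [-0.372, -0.278, 0.0004] rot [-0.0012, -0.0004, -0.3468]
tcp [ 430.6 -281.9  287. ] shift [-0.4967, -0.66, 0.1179] rot [-0.0012, -0.0004, -0.3468]
tcp [ 430.6 -281.9  197. ] shift [-0.4967, -0.6598, 0.2079] rot [-0.0012, -0.0004, -0.3468]
```

```bash
python3 -m pendant '[[[-0.372,-0.278,0],[0,0,-0.347],0.0918],[[-0.372,-0.278,0],[0,0,-0.347],0.0918],[[-0.372,-0.278,0],[0,0,-0.347],0.0918],[[-0.372,-0.278,0],[0,0,-0.347],0.0918],[[-0.372,-0.278,0],[0,0,-0.347],0.0918],[[-0.372,-0.278,0],[0,0,-0.347],0.0918],[[-0.372,-0.278,0],[0,0,-0.347],0.0918],[[-0.372,-0.278,0],[0,0,-0.347],0.0918],[[-0.372,-0.278,0],[0,0,-0.347],0.0918],[[-0.372,-0.278,0],[0,0,-0.347],0.0918]]'; python3 - <<'E'
from h import *
goto([430.6,-281.9,128],.033); print(pose()[2]["joint_positions"])
E
```

```text
time: 0.93
tool_pos: [396.4, 166.7, 404.7]
tcp_rot: [3.141, -0.0, -3.108]
contact_force: [1.0, 1.2, 0.3]
grip_width: 91.6
tcp [ 430.6 -281.9  287. ] shift [-0.0193, -0.4495, 0.1176] rot [0.0002, -0.0001, 0.0002]
[ 2.19379350e-01  1.67436285e-01  1.76344221e+00  1.97600632e-04
  1.21082581e+00 -1.38467936e+00]
```

```bash
python3 -m pendant '[[[-0.019,-0.45,0.118],[0,0,0],0.0918],[[-0.019,-0.45,0.118],[0,0,0],0.0918],[[-0.019,-0.45,0.118],[0,0,0],0.0918],[[-0.019,-0.45,0.118],[0,0,0],0.0918],[[-0.019,-0.45,0.118],[0,0,0],0.0918],[[-0.019,-0.45,0.118],[0,0,0],0.0918],[[-0.019,-0.45,0.118],[0,0,0],0.0918],[[-0.019,-0.45,0.118],[0,0,0],0.0918],[[-0.019,-0.45,0.118],[0,0,0],0.0918],[[-0.019,-0.45,0.118],[0,0,0],0.0918]]'; python3 -m pendant '[[[0,0,0],[0,0,0],0.0918],[[0,0,0],[0,0,0],0.0918],[[0,0,0],[0,0,0],0.0918]]'; python3 - <<'E'
from h import *
goto([430.6,-281.9,38],.033)
goto([430.6,-281.9,128],.033)
E
```

```text
time: 1.77
tool_pos: [425.8, -235.3, 298.3]
tcp_rot: [3.141, -0.0, -3.109]
contact_force: [1.1, 0.3, 0.6]
grip_width: 91.7
time: 2.02
tool_pos: [425.9, -233.0, 298.7]
tcp_rot: [3.14, -0.001, -3.109]
contact_force: [0.3, -0.3, -1.1]
grip_width: 91.7
tcp [ 430.6 -281.9  197. ] shift [-0.0032, -0.0492, 0.1016] rot [0.0014, -0.0011, -0.0006]
tcp [ 430.6 -281.9  287. ] shift [-0.0031, -0.0491, 0.0116] rot [0.0014, -0.0011, -0.0006]
```

```bash
python3 -m pendant '[[[-0.003,-0.049,0.012],[0.0014,-0.001,0],0.0918],[[-0.003,-0.049,0.012],[0.0014,-0.001,0],0.0918],[[-0.003,-0.049,0.042],[0.0014,-0.001,0],0.0918],[[-0.003,-0.049,0.072],[0.0014,-0.001,0],0.0918],[[-0.003,-0.049,0.09],[0.0014,-0.001,0],0.0918],[[-0.003,-0.049,0.1015],[0.0014,-0.001,0],0.0918],[[-0.003,-0.049,0.1015],[0.0014,-0.001,0],0.0918]]';  python3 -m pendant '[[[0,0,0],[0,0,0],0.04],[[0,0,0],[0,0,0],0.04],[[0,0,0],[0,0,0],0.04],[[0,0,0],[0,0,0],0.04],[[0,0,0],[0,0,0],0.04],[[0,0,0],[0,0,0],0.04],[[0,0,0],[0,0,0],0.04],[[0,0,0],[0,0,0],0.04]]'
```

```text
time: 2.6
tool_pos: [430.5, -280.1, 195.7]
tcp_rot: [3.139, -0.002, -3.107]
contact_force: [-1.1, 1.0, -0.2]
grip_width: 92.3
time: 3.27
tool_pos: [430.9, -282.2, 198.1]
tcp_rot: [-3.14, 0.002, -3.108]
contact_force: [-0.6, 1.1, 6.2]
grip_width: 56.0
```

```bash
python3 -m pendant '[[[0,0,-0.03],[0,0,0],0.04],[[0,0,-0.06],[0,0,0],0.04],[[0,0,-0.1],[0,0,0],0.04],[[0,0,-0.14],[0,0,0],0.04],[[0,0,-0.14],[0,0,0],0.04],[[0,0,-0.14],[0,0,0],0.04]]'; python3 - <<'E'
from h import *
print(pose()[2])
G=RACK+R.from_euler("z",RYAW).apply([0,-30,0]);Rk=R.from_euler("z",RYAW)
def g(px,pz,tilt): # grasp point with tongue end underside at rack (px,pz)
    return G+Rk.apply([px,0,pz])+binrot(RYAW,tilt).apply([-25-70.5,0,8-22])
goto(g(-70,60,0),RYAW,0)
goto(g(-70,8,.611),RYAW,.611)
goto(g(-48,6,.611),RYAW,.611)
E
```

```text
time: 3.77
tool_pos: [430.9, -282.2, 339.5]
tcp_rot: [-3.137, 0.004, -3.108]
contact_force: [-0.2, 0.3, -2.6]
grip_width: 55.8
{'time': 3.7667, 'joint_positions': array([-7.28587600e-01,  3.85625112e-01,  1.65196129e+00, -4.06383374e-04,
        1.09750780e+00, -2.33233495e+00]), 'dq': array([ 9.65485231e-05,  5.42216026e-02,  6.86133773e-02, -3.52769559e-04,
       -1.58759429e-02,  5.10119955e-04]), 'tau': array([ 6.16959692e-02, -4.67234015e+01, -2.47428024e+01, -4.13933513e-02,
        1.17191300e-01, -1.49330677e-03]), 'tool_pos': array([ 430.88721982, -282.18482327,  339.49470688]), 'tcp_rot': array([-3.13684582,  0.00445296, -3.108447  ]), 'contact_force': array([-0.17336978,  0.28738109, -2.58667385]), 'moment': array([0.01790873, 0.05622133, 0.0281243 ]), 'grip_width': 55.77868894893484}
tcp [480.3  54.6 295. ] shift [-0.0604, 0.3352, 0.0432] rot [-0.0043, 0.0049, 0.2131]
tcp [579.1  36.6 271.6] shift [-0.1584, 0.314, 0.0672] rot [-0.0692, 0.6136, 0.2052]
tcp [600.8  32.7 269.6] shift [-0.1799, 0.3094, 0.0693] rot [-0.0692, 0.6136, 0.2052]
```

```bash
python3 -m pendant '[[[-0.06,0.335,0.02],[-0.004,0.005,0.213],0.04],[[-0.06,0.335,0.02],[-0.004,0.005,0.213],0.04],[[-0.06,0.335,0.02],[-0.004,0.005,0.213],0.04],[[-0.06,0.335,0.02],[-0.004,0.005,0.213],0.04],[[-0.06,0.335,0.02],[-0.004,0.005,0.213],0.04],[[-0.06,0.335,0.02],[-0.004,0.005,0.213],0.04],[[-0.06,0.335,0.02],[-0.004,0.005,0.213],0.04],[[-0.06,0.335,0.02],[-0.004,0.005,0.213],0.04],[[-0.06,0.335,0.02],[-0.004,0.005,0.213],0.04],[[-0.06,0.335,0.02],[-0.004,0.005,0.213],0.04]]'; python3 -m pendant '[[[0,0,0],[0,0,0],0.04],[[0,0,0],[0,0,0],0.04]]'
cat >>h.py <<'E'
Rk=R.from_euler("z",RYAW);G=RACK+Rk.apply([0,-30,0])
def g(px,pz,tilt): # grasp point with tongue end underside at rack (px,pz)
    return G+Rk.apply([px,0,pz])+binrot(RYAW,tilt).apply([-25-70.5,0,8-22])
def gr(px,pz,tilt): goto(g(px,pz,tilt),RYAW,tilt)
E
python3 - <<'E'
from h import *
gr(-70,8,.611)
E
```

```text
time: 4.6
tool_pos: [479.0, 57.5, 315.1]
tcp_rot: [3.139, -0.008, 2.966]
contact_force: [0.6, -0.5, -3.1]
grip_width: 56.0
time: 4.77
tool_pos: [479.3, 53.8, 316.2]
tcp_rot: [3.14, -0.006, 2.961]
contact_force: [-1.1, -0.3, -2.1]
grip_width: 55.9
tcp [579.1  36.6 271.6] shift [-0.1016, 0.0009, 0.0441] rot [0.0017, 0.6048, 0.0]
```

```bash
python3 -m pendant '[[[-0.02,0,0],[0,0.1,0],0.04],[[-0.04,0,0],[0,0.2,0],0.04],[[-0.06,0,0.005],[0,0.3,0],0.04],[[-0.08,0,0.015],[0,0.4,0],0.04],[[-0.09,0,0.025],[0,0.5,0],0.04],[[-0.1016,0.001,0.038],[0.002,0.605,0],0.04],[[-0.1016,0.001,0.044],[0.002,0.605,0],0.04],[[-0.1016,0.001,0.044],[0.002,0.605,0],0.04],[[-0.1016,0.001,0.044],[0.002,0.605,0],0.04]]'
python3 - <<'E'
from h import *
from plant import capture
print(pose()[2]["joint_positions"])
gr(-70,8,.611);gr(-48,6,.611)
t=capture("top")["color"][:,:,::-1];s=capture("side")["color"][:,:,::-1]
cv2.imwrite("pics/t1.png",t);cv2.imwrite("pics/s1.png",s)
def cr(i,x,y,w,h,k):return cv2.resize(i[y:y+h,x:x+w],None,fx=k,fy=k,interpolation=cv2.INTER_CUBIC)
o=np.zeros((480,790,3),np.uint8);o[:,:350]=cr(t,210,140,175,240,2);o[:,360:760]=cr(s,240,90,200,240,2)
cv2.imwrite("pics/c1.png",o)
E
```

```text
time: 5.52
tool_pos: [579.2, 36.7, 272.6]
tcp_rot: [3.141, -0.608, 2.961]
contact_force: [0.6, 0.1, -1.2]
grip_width: 55.8
[-0.08249088  0.72706419  1.31420351  0.0569583   1.70542171 -1.4825687 ]
tcp [579.1  36.6 271.6] shift [-0.0006, -0.0001, 0.0008] rot [0.0008, 0.0034, -0.0004]
tcp [600.8  32.7 269.6] shift [-0.0198, -0.0001, -0.0101] rot [0.0008, 0.0034, -0.0004]
```

View pics/c1.png

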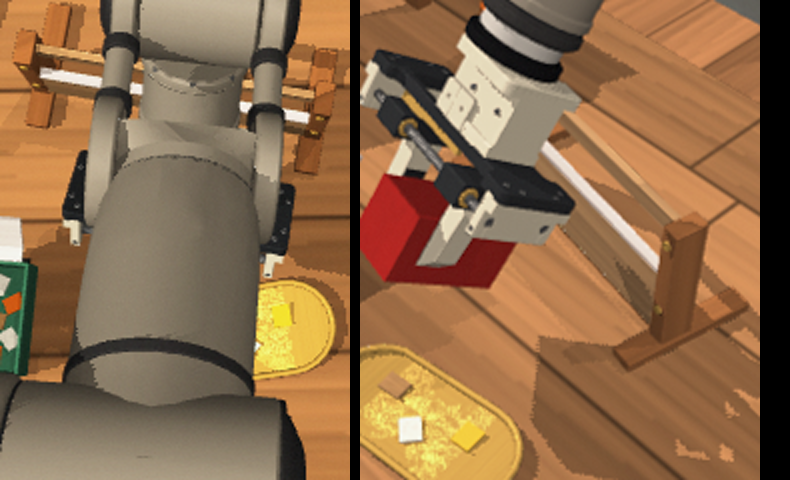

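```bash
cat >>h.py <<'E'
def binpts(P):
    "world of bin-frame points, bin held as gripped (grasp at -25,0,8)"
    p,q,o=pose();B=q*TOOLINBIN.inv();return p+q.apply([0,0,159.])+B.apply(np.array(P,float)-[-25,0,8])
E
python3 - <<'E'
from h import *
P=binpts([[55,-28,-30],[-55,-28,-30],[-55,-28,30],[-55,28,30],[70.5,-20,22],[95,-20,53]])
print(P.round(1));print(((proj("side",P)-[240,90])*2+[360,0]).round(0))
s=cv2.imread("pics/s1.png").astype(int)
m=((s[:,:,2]>80)&(s[:,:,1]<45)&(s[:,:,0]<45)).astype(np.uint8)
c=max(cv2.findContours(m,0,2)[0],key=cv2.contourArea)
print(((cv2.approxPolyDP(c,2,True)[:,0]-[240,90])*2+[360,0]).tolist())
E
```

```text
[[528.5  18.3  66.6]
 [439.5  34.4 129.3]
 [473.1  28.3 178.6]
 [483.1  83.3 178.6]
 [571.5  18.5 100.5]
 [608.7  11.8 112.1]]
[[488. 286.]
 [382. 279.]
 [417. 214.]
 [381. 170.]
 [526. 231.]
 [566. 204.]]
[[384, 174], [352, 234], [384, 280], [486, 286], [512, 242], [472, 238], [454, 266], [414, 266], [446, 202], [432, 182]]
```

```bash
python3 - <<'E'
from h import *
gr(-35,5,.611);gr(-14,5,.611);gr(7,5,.611)
E
```

```text
tcp [613.6  30.4 268.6] shift [-0.0321, -0.0007, -0.0154] rot [0.0005, 0.0052, 0.0005]
tcp [634.2  26.6 268.6] shift [-0.0493, -0.0007, -0.0274] rot [0.0005, 0.0052, 0.0005]
tcp [654.9  22.8 268.6] shift [-0.0666, -0.0007, -0.0394] rot [0.0005, 0.0052, 0.0005]
```

```bash
python3 -m pendant '[[[-0.012,0,-0.005],[0,0.005,0],0.04],[[-0.022,-0.0005,-0.010],[0,0.005,0],0.04],[[-0.032,-0.0007,-0.0154],[0,0.005,0],0.04],[[-0.040,-0.0007,-0.021],[0,0.005,0],0.04],[[-0.0493,-0.0007,-0.0274],[0,0.005,0],0.04],[[-0.0493,-0.0007,-0.0274],[0,0.005,0],0.04]]'; python3 - <<'E'
from h import *
from plant import capture
print(pose()[2]["contact_force"],pose()[2]["moment"])
gr(-14,5,.611);gr(-4,5,.611);gr(3,5,.611);gr(7,5,.611)
s=capture("side")["color"][:,:,::-1]
cv2.imwrite("pics/s2.png",s)
o=cv2.resize(s[90:270,270:440],None,fx=3,fy=3,interpolation=cv2.INTER_CUBIC)
cv2.imwrite("pics/c2.png",o)
E
```

```text
time: 6.12
tool_pos: [635.4, 26.8, 268.7]
tcp_rot: [3.141, -0.609, 2.963]
contact_force: [-0.6, -0.5, -0.8]
grip_width: 55.6
[-0.6077436  -0.46520639 -0.81313167] [-0.12233442 -0.41337112  0.04810844]
tcp [634.2  26.6 268.6] shift [0.0009, -0.0004, 0.0007] rot [0.0003, 0.0019, 0.001]
tcp [644.1  24.8 268.6] shift [-0.0073, -0.0004, -0.005] rot [0.0003, 0.0019, 0.001]
tcp [651.   23.6 268.6] shift [-0.0131, -0.0004, -0.009] rot [0.0003, 0.0019, 0.001]
tcp [654.9  22.8 268.6] shift [-0.0163, -0.0004, -0.0113] rot [0.0003, 0.0019, 0.001]
```

View pics/c2.png

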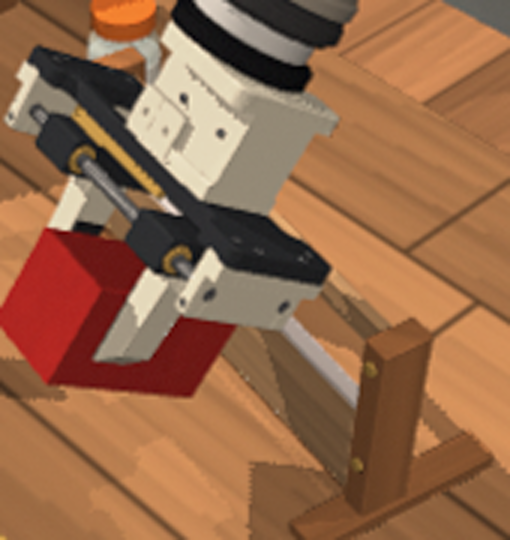

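```bash
python3 -m pendant '[[[-0.0073,0,-0.005],[0,0.002,0.001],0.04],[[-0.0131,-0.0004,-0.009],[0,0.002,0.001],0.04],[[-0.0163,-0.0004,-0.0113],[0,0.002,0.001],0.04],[[-0.0163,-0.0004,-0.0113],[0,0.002,0.001],0.04]]'; python3 - <<'E'
from h import *
print(pose()[2]["contact_force"],pose()[2]["moment"])
gr(7,2,.611)
for k in range(6): print(k);gr(7,1.5,.611*(5-k)/6)
E
```

```text
time: 6.5
tool_pos: [654.0, 23.2, 267.6]
tcp_rot: [3.142, -0.615, 2.962]
contact_force: [1.2, 0.7, -1.3]
grip_width: 56.2
[ 1.15237225  0.74133003 -1.34085249] [-0.0953715 -0.454583  -0.0503314]
tcp [654.9  22.8 265.6] shift [-0.002, -0.0001, 0.0011] rot [0.0, -0.0036, -0.0]
0
tcp [637.5  26.  264.7] shift [0.012, -0.0001, 0.0121] rot [0.0, -0.1055, -0.0]
1
tcp [620.3  29.1 262.5] shift [0.025, -0.0001, 0.024] rot [0.0, -0.2073, -0.0]
2
tcp [603.3  32.2 258.5] shift [0.0368, -0.0001, 0.0371] rot [0.0, -0.3091, -0.0]
3
tcp [586.9  35.2 252.8] shift [0.0472, -0.0001, 0.0514] rot [0.0, -0.411, -0.0]
4
tcp [571.   38.1 245.5] shift [0.0561, -0.0001, 0.0667] rot [0.0, -0.5128, -0.0]
5
tcp [556.1  40.8 236.5] shift [0.0634, -0.0001, 0.0828] rot [0.0, -0.6146, -0.0]
```

```bash
python3 -m pendant '[[[0.006,0,0.006],[0,-0.053,0],0.04],[[0.012,0,0.0121],[0,-0.1055,0],0.04],[[0.0185,0,0.018],[0,-0.156,0],0.04],[[0.025,0,0.024],[0,-0.2073,0],0.04],[[0.031,0,0.0305],[0,-0.258,0],0.04],[[0.0368,0,0.0371],[0,-0.309,0],0.04],[[0.042,0,0.044],[0,-0.36,0],0.04],[[0.0472,0,0.0514],[0,-0.411,0],0.04],[[0.0472,0,0.0514],[0,-0.411,0],0.04]]'; python3 - <<'E'
from h import *
print(pose()[2]["contact_force"],pose()[2]["moment"])
for k in range(4): print(k);gr(7,1.5,.2037*(3-k)/3)
E
```

```text
time: 7.25
tool_pos: [584.9, 36.0, 252.8]
tcp_rot: [-3.141, -0.204, 2.962]
contact_force: [-0.4, -0.4, -1.2]
grip_width: 55.8
[-0.44221153 -0.40047692 -1.24506105] [-0.02469685 -0.09348616 -0.07333914]
0
tcp [586.9  35.2 252.8] shift [-0.002, -0.0004, -0.0005] rot [-0.0003, -0.0007, 0.0006]
1
tcp [576.2  37.2 248.1] shift [0.0076, -0.0004, 0.0063] rot [-0.0002, -0.0686, 0.0006]
2
tcp [566.   39.  242.6] shift [0.0167, -0.0004, 0.0138] rot [-0.0002, -0.1365, 0.0006]
3
tcp [556.1  40.8 236.5] shift [0.0253, -0.0004, 0.0218] rot [-0.0002, -0.2044, 0.0006]
```

```bash
python3 -m pendant '[[[0.003,0,0.003],[0,-0.034,0],0.04],[[0.0076,0,0.0063],[0,-0.0686,0],0.04],[[0.012,0,0.010],[0,-0.102,0],0.04],[[0.0167,0,0.0138],[0,-0.1365,0],0.04],[[0.0167,0,0.0138],[0,-0.1365,0],0.04]]'; python3 - <<'E'
from h import *
print(pose()[2]["contact_force"],pose()[2]["moment"])
gr(7,1.5,.0679);gr(7,1.5,.034);gr(7,1.5,0)
E
```

```text
time: 7.67
tool_pos: [567.3, 39.0, 242.5]
tcp_rot: [-3.141, -0.069, 2.962]
contact_force: [-0.4, -0.3, -0.2]
grip_width: 56.0
[-0.42575074 -0.25085366 -0.24147708] [-0.00175111  0.01791779 -0.03868025]
tcp [566.   39.  242.6] shift [0.0014, -0.0002, -0.0001] rot [-0.0002, -0.001, 0.0002]
tcp [561.   39.9 239.7] shift [0.0062, -0.0002, 0.0033] rot [-0.0002, -0.0349, 0.0002]
tcp [556.1  40.8 236.5] shift [0.011, -0.0002, 0.0068] rot [-0.0002, -0.0689, 0.0002]
```

```bash
python3 -m pendant '[[[0.0055,0,0.0033],[0,-0.035,0],0.04],[[0.0103,0,0.0068],[0,-0.069,0],0.04],[[0.0103,0,0.0068],[0,-0.069,0],0.04],[[0.0103,0,0.0068],[0,-0.069,0],0.04]]'; python3 - <<'E'
from h import *
from plant import capture
for _ in range(4): capture("top");o=pose()[2];print(o["contact_force"].round(1),o["moment"].round(2),o["tool_pos"].round(1))
gr(7,0,0);gr(8,0,0)
s=capture("side")["color"][:,:,::-1]
cv2.imwrite("pics/s3.png",s)
o=cv2.resize(s[90:270,270:440],None,fx=3,fy=3,interpolation=cv2.INTER_CUBIC)
cv2.imwrite("pics/c3.png",o)
P=binpts([[55,-28,-30],[-55,-28,-30],[-55,-28,30]]);print(((proj("side",P)-[270,90])*3).round(0))
E
```

```text
time: 8.0
tool_pos: [557.7, 40.7, 236.5]
tcp_rot: [-3.141, -0.002, 2.962]
contact_force: [0.1, 0.1, -2.0]
grip_width: 55.9
[-0.2  0.2 -1.4] [0.06 0.09 0.04] [557.9  40.7 236.4]
[-0.9  0.2 -0.4] [0.05 0.02 0.02] [558.   40.6 236.4]
[-0.7  0.5 -0.4] [ 0.01 -0.   -0.01] [557.9  40.6 236.3]
[0.  0.6 0.3] [-0.02  0.01  0.02] [557.9  40.7 236.3]
tcp [556.1  40.8 235. ] shift [0.0019, -0.0002, 0.0013] rot [-0.0, -0.0003, -0.0001]
tcp [557.   40.6 235. ] shift [0.0009, -0.0002, 0.0013] rot [-0.0, -0.0003, -0.0001]
[[259. 390.]
 [ 96. 466.]
 [ 92. 393.]]
```

View pics/c3.png

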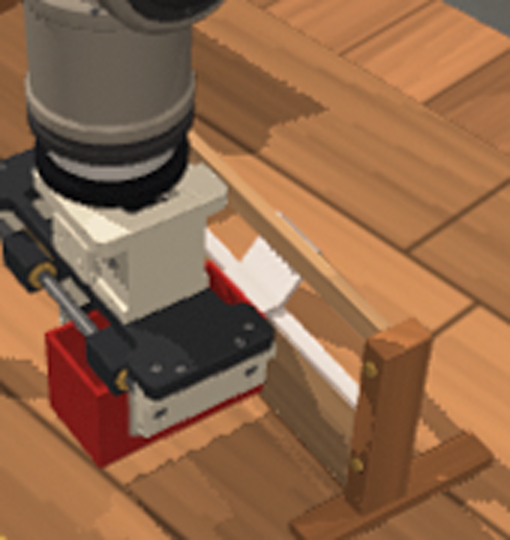

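```bash
python3 -m pendant '[[[0.0008,0,0.0005],[0,0,0],0.04],[[0.0008,0,0.001],[0,0,0],0.04],[[0.0008,0,0.001],[0,0,0],0.04],[[0.0008,0,0.001],[0,0,0],0.04]]';  python3 -m pendant '[[[0,0,0.0005],[0,0,0],0.04],[[0,0,0.001],[0,0,0],0.04],[[0,0,0.001],[0,0,0],0.04],[[0,0,0.001],[0,0,0],0.04]]'; python3 - <<'E'
from h import *
print(pose()[2]["contact_force"],pose()[2]["moment"])
gr(8,0,0)
E
```

```text
time: 8.58
tool_pos: [557.3, 40.8, 235.7]
tcp_rot: [3.141, 0.003, 2.962]
contact_force: [1.6, -0.8, 4.3]
grip_width: 56.0
time: 8.92
tool_pos: [557.2, 40.9, 234.7]
tcp_rot: [3.141, 0.003, 2.962]
contact_force: [2.5, 0.3, 6.0]
grip_width: 55.8
[2.53627692 0.33090052 6.00476896] [ 0.03166288 -0.64108797  0.01709047]
tcp [557.   40.6 235. ] shift [0.0001, -0.0003, -0.0003] rot [0.0004, 0.0025, -0.0]
```

```bash
python3 -m pendant '[[[0,0,0],[0,0,0],0.06],[[0,0,0],[0,0,0],0.07],[[0,0,0],[0,0,0],0.08],[[0,0,0],[0,0,0],0.0918],[[0,0,0],[0,0,0],0.0918],[[0,0,0],[0,0,0],0.0918],[[0,0,0],[0,0,0],0.0918],[[0,0,0],[0,0,0],0.0918]]'; python3 - <<'E'
from h import *
from plant import capture
s=capture("side")["color"][:,:,::-1]
cv2.imwrite("pics/c4.png",cv2.resize(s[90:270,270:440],None,fx=3,fy=3,interpolation=cv2.INTER_CUBIC))
E
```

```text
time: 9.58
tool_pos: [556.7, 40.9, 234.0]
tcp_rot: [-3.141, 0.0, 2.962]
contact_force: [0.7, 0.2, -0.4]
grip_width: 91.8
```

View pics/c4.png

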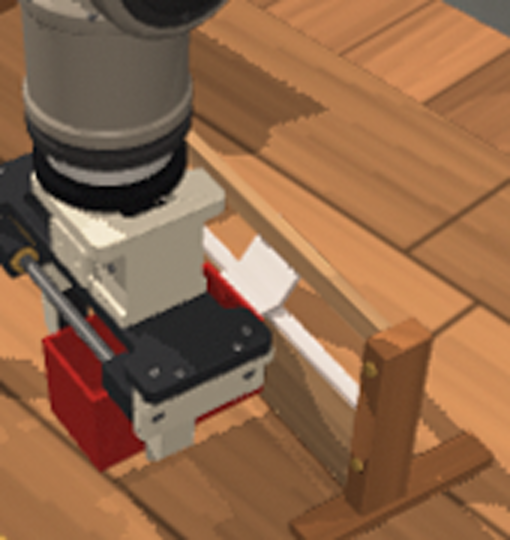

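The bin is hanging by itself: its front corner is at about (100,468) in the crop, 1 px from the held position. I'm backing the hand off straight up.

```bash
python3 -m pendant '[[[0,0,-0.01],[0,0,0],0.0918],[[0,0,-0.03],[0,0,0],0.0918],[[0,0,-0.06],[0,0,0],0.0918],[[0,0,-0.1],[0,0,0],0.0918],[[0,0,-0.14],[0,0,0],0.0918],[[0.04,0,-0.16],[0,0,0],0.0918],[[0.08,0,-0.16],[0,0,0],0.0918],[[0.12,0,-0.16],[0,0,0],0.0918],[[0.14,0,-0.16],[0,0,0],0.0918],[[0.14,0,-0.16],[0,0,0],0.0918]]'; python3 - <<'E'
from h import *
from plant import capture
s=capture("side")["color"][:,:,::-1];t=capture("top")["color"][:,:,::-1]
o=np.zeros((540,780,3),np.uint8);o[:,:510]=cv2.resize(s[90:270,270:440],None,fx=3,fy=3,interpolation=cv2.INTER_CUBIC)
o[:480,520:]=cv2.resize(t[120:360,180:310],None,fx=2,fy=2)
cv2.imwrite("pics/c5.png",o)
c=RACK+Rk.apply([-62,-30,-22]);B=binrot(RYAW,0)
P=c+B.apply([[55,-28,-30],[-55,-28,-30],[-55,-28,30],[-55,28,30],[55,-28,30],[55,28,30],[95,-20,53],[95,20,53]]);print(((proj("side",P)-[270,90])*3).round(0).tolist())
E
```

```text
time: 10.47
tool_pos: [415.1, 66.7, 395.1]
tcp_rot: [3.142, -0.0, 2.963]
contact_force: [1.0, 0.9, -0.5]
grip_width: 91.6
[[258.0, 391.0], [95.0, 468.0], [92.0, 395.0], [40.0, 332.0], [264.0, 317.0], [208.0, 259.0], [317.0, 252.0], [275.0, 211.0]]
```

View pics/c5.png

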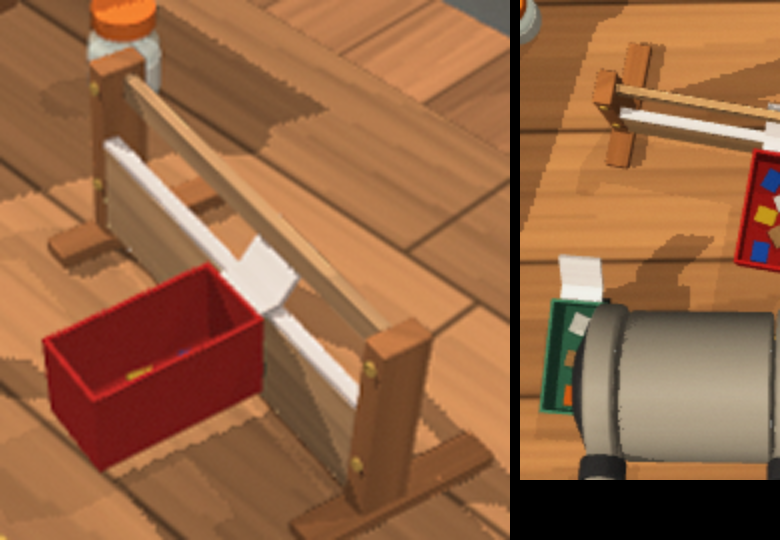

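```bash
python3 -c "
from plant import *
print(close_job())"
```

```text
the job is handed in; nothing more can be done
None
```

The red bin now hangs from the lower slat of the rack, with its lip behind the upper slat. I let go, backed the hand away and handed the job in at about 10.5 s. I gripped the bin across its width, tilted it 35° front-up, passed the lip through the gap, swung it level, and lowered it until it touched at about 6 N.

**Last checks:**
- **Hanging pose:** the final side picture shows the bin hanging by itself. Its corners are within about 3 px of where a properly hung bin should appear. The front sits perhaps 1–2 mm low or to one side, which is about the calibration error.
- **Lip:** in the side picture it goes through the gap and disappears behind the upper slat. Its tip is hidden there, so I did not see the hook itself.
- **Green bin:** it looks unmoved in the top picture. The arm partly covered it, and I did not measure it again.
- **Robot:** it was touching nothing at the end, and the highest force in the readings I took was about 6 N.

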